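# Shut the loaded jar warmer and hold the other lid half open

### The arm

A 6-joint arm with a two-finger parallel gripper is mounted at the origin on the work surface. World frame = base frame: x ahead of the robot, y to its left, z up, the work surface at z = 0. Lengths are in m, angles in rad, forces in N, time in s.
With the tool pointing down it reaches from about 0.275 to 0.725 m from the base axis. Payload 5.6 kg.
Tool frame: the origin (TCP) lies between the finger pads; the fingertips stand r.tip_extent ahead of it and the grasp point (between the pads) is the TCP (r.tip_extent is the distance from the TCP to the fingertips, in m); z points along the fingers, y is the line along which they close (so a half turn about z gives the same grasp; the last joint's range is limited). The gripper opens to 85 mm and grips with 20 to 120 N. Pads are 22 mm wide; open, the fingers measure 114 mm over their backs; the gripper's body (76 mm by 85 mm) begins 54 mm behind the grasp point. The pads swing forward as they close: fully open they stand 13 mm farther back than shut.
Start: joints at [-0.992, 0.255, 0.108, 0, -1.424, -0.285], TCP at [0.159, -0.526, 0.25] pointing down, gripper open.
Joint ranges: [-2.95, 2.95], [-1.21, 1.97], [-1.09, 1.5], [-2.87, 1.71], [-2.94, -0.07], [-3.05, 3.05]. Speed limits (rad/s): [2.57, 2.57, 3.14, 3.14, 3.14, 3.14].

### API

Orientations are given as a unit quaternion [x, y, z, w].
In Python, from rig import r gives the robot as it stands. The module is installed in compiled form; this text tells all that it offers.
- The arm moves only by the tool move_arm, never from a script. Its argument "motion" is a list of rows, each a list of 3 entries, a list of its own where there are three numbers: the shift along the world's x, y, z in m, then the turn, a rotation vector about the world's x, y, z in degrees, then the finger opening in m, from 0 to 0.0854. A call has 1 to 12 rows; each row shifts and turns the commanded pose from where the row before left it; what a row does not reach is not made up. A row lasts 1/12 s, in which the tool goes at most 41.7 mm and 7.16 degrees, less where a joint would pass 70% of its speed; a pose out of reach is approached as far as the arm can. A call is refused whole if a number of a shift passes 0.0417 or a number of a turn 7.16, either way. A call with a gripper value outside its range is refused whole. The fingers move at their own pace and stop on an object; "grip_force" is the grip in N (left out, the last holds). Time passes only in rows, so rows that do not move let the fingers close. It gives the time, the measured TCP pose, the force, the opening and the grip force at its end, in the units of the state.
- r.sense(): the state, without advancing time (a new reading comes with each control period).
- r.camera(name): name is "scene" or "top" or "wrist"; returns the picture (480x640x3 uint8, red, green, blue); there is no depth.
- r.camera_model(name): a dict with "fx", "fy", "cx", "cy" (pixels), "R" (3x3) and "t" (3): a world point X has camera coordinates R X + t; the wrist camera has in their place "mount" (4x4, takes a point from camera to tool coordinates, whose origin is the TCP and whose axes are the flange's). Camera axes: x right, y down, z forward; pixel columns grow to the right and rows downward; lengths in m; the calibration is good to about 2 mm. A picture is of the moment at which its call begins: read the wrist's pose just before it. camera_model takes no time and is no camera call.
- r.hand_in(): hands the job in; it is judged then, once.
The state is a dict: "t": time; "qpos": joint angles; "joint_velocities": joint speeds; "joint_efforts": joint torques, N m; "eef_pos": TCP position; "orientation": TCP orientation; "force": force on the tool from outside, world axes, zero at the start; "wrist_torque": the same for the moment, N m; "opening": finger opening in m; "grasp_force": force on a finger pad.
Only numpy, scipy, OpenCV 4.12 (cv2) and the standard library are available. Lean on these libraries where they do the work, as an engineer would, in place of code of your own. Each camera call takes 0.05 s, during which the arm holds its last target. There are 200 camera calls.

### The job

The jar warmer that stands open has just been loaded: lower its lid gently until it rests shut, so that it keeps its heat. Then raise the lid of the other warmer, whose jars are finished, and hold it open at 45 degrees for a colleague to take the jars out; the lid falls shut by itself, so let neither lid slam and finish while still holding the second lid at that angle. Leave the jars and other things on the bench where they stand.

Things in the scene. Friction and masses are not known exactly. Their poses are not given: they have to be found in the camera images.
- loaded_warmer: a white bench-top jar warmer, 250 mm front to back (its x), 210 mm wide (its y), 135 mm tall, with a low sloping control console along its front (its -x side, towards the robot) and six amber jars standing in its block; origin at the centre of its underside. It is too heavy to move. At the start its lid stands open. Either warmer may be on the left or on the right.
- finished_warmer: a white bench-top jar warmer, 250 mm front to back (its x), 210 mm wide (its y), 135 mm tall, with a low sloping control console along its front (its -x side, towards the robot) and six amber jars standing in its block; origin at the centre of its underside. It is too heavy to move. At the start its lid is shut.
- loaded_lid (a joint): angle in rad of the loaded warmer's lid: 0 shut on its rim, growing as it opens upwards and backwards, 1.693 (97 degrees) leaning open against its back stop, as at the start. A 160 x 200 mm stainless panel of 0.5 to 0.8 kg with a bow handle at its front, on a lightly damped hinge that carries nothing: left alone anywhere below about 90 degrees it falls shut (2 to 4 N lifts it at the bar).
- finished_lid (a joint): angle in rad of the finished warmer's lid, which is like loaded_lid: 0 shut (as at the start), 0.785 is 45 degrees. It falls shut unless held.
- loaded_lid_bar (a point): centre of the loaded lid's handle bar: a round orange grip sleeve, 16 mm thick, 94 mm long, that turns freely on a thin steel bow, so a pinched grip need not turn with the lid. Parallel to the hinge, 205 mm from it, 45 mm beyond the lid's front edge (37 mm clear gap between sleeve and lid). Shut: 141 mm above the bench, 45 mm free below its centre; fully open: about 344 mm above the bench.
- finished_lid_bar (a point): centre of the finished lid's handle bar: a round orange grip sleeve, 16 mm thick, 94 mm long, that turns freely on a thin steel bow, so a pinched grip need not turn with the lid. Parallel to the hinge, 205 mm from it, 45 mm beyond the lid's front edge (37 mm clear gap between sleeve and lid). Shut: 141 mm above the bench, 45 mm free below its centre; fully open: about 344 mm above the bench.
- loaded_lid_hinge (a point): point on the loaded lid's hinge line, at the middle of the lid's rear edge (85 mm behind the warmer's origin, 141 mm above the bench); the hinge axis is parallel to the warmer's y.
- finished_lid_hinge (a point): the same point of the finished warmer's lid.
- jar1: an amber jar with black cap, 50 mm diameter, 85 mm tall, standing on the bench; not to be disturbed
- jar2: an amber jar like jar1; not to be disturbed
- jar3: an amber jar like jar1; not to be disturbed
- bottle: a white bottle with black cap, 60 mm diameter, 160 mm tall, standing on the bench; not to be disturbed
- tub: a white lidded tub, 106 mm diameter, 97 mm tall, standing on the bench; not to be disturbed
- label_roll: a roll of paper labels, 90 mm diameter, 50 mm tall, standing on its flat side; not to be disturbed
- spatula: a 250 mm spatula lying on the bench; not to be disturbed

How it is judged:
By the outcome, as a careful person would: the job done as asked, in the order asked, and still so for the second after the job is handed in, while the arm keeps its last pose, push and grip.
It also fails if it takes over 58 s, if anything falls off the work surface, if the arm or the gripper's body presses on something with over 40 N, if the wrist force passes 120 N, or if a joint passes its speed limit or range.

## Working session

There is one attempt and no reset: what is moved stays moved. The work goes in short steps, Python scripts to look and compute and a tool call to move; the robot and the scene stay as the last step left them, time stands still between calls to the robot, and variables do not carry over. Pictures are saved under pics/ and viewed, at most 10 in all, crops included, and the job is handed in when it is done.

Besides the shell and the picture viewer there is one more tool, called after "Emit:" in YAML: its name, and indented under it one key for each argument. move_arm: Moves the arm, as the interface text tells. Its arguments: {"type":"object","properties":{"motion":{"type":"array"},"grip_force":{"type":"number"}},"required":["motion"]}

```bash
mkdir -p pics; python3 - <<'E'
from rig import r
import cv2,numpy as np
for n in("scene","top"):
    im=r.camera(n); cv2.imwrite(f"pics/{n}0.png",im[:,:,::-1])
    m=r.camera_model(n); print(n,{k:np.round(v,4).tolist() for k,v in m.items()})
print(r.sense(), r.tip_extent, r.camera_model("wrist"))
E
```

```text
scene {'fx': 506.7602, 'fy': 506.7602, 'cx': 316.7853, 'cy': 242.9126, 'R': [[0.5701, 0.8215, -0.0072], [0.6626, -0.4649, -0.5872], [-0.4858, 0.3301, -0.8094]], 't': [-0.2701, -0.2678, 1.6165]}
top {'fx': 599.5403, 'fy': 599.5403, 'cx': 312.1555, 'cy': 228.6897, 'R': [[-0.0308, -0.9994, 0.0127], [-0.9959, 0.0296, -0.0857], [0.0853, -0.0153, -0.9962]], 't': [-0.0049, 0.4841, 1.5229]}
{'t': 0.1, 'qpos': array([-9.92434918e-01,  2.55705617e-01,  1.07139544e-01, -4.30651038e-04,
       -1.42389441e+00, -2.84558032e-01]), 'joint_velocities': array([-0.00040649, -0.00094343,  0.00097476,  0.00132793, -0.00171787,
        0.00072435]), 'joint_efforts': array([-2.00094080e-03, -3.87603056e+01,  2.38475597e+01,  5.37788406e+00,
       -3.80921047e-03, -1.52810901e-05]), 'eef_pos': array([ 0.15919541, -0.52603358,  0.24947774]), 'orientation': array([-1.46342491e-01,  9.89233611e-01,  8.44891065e-04, -1.54511027e-04]), 'force': array([ 0.47712124, -0.32459492,  0.09578807]), 'wrist_torque': array([ 9.22027215e-05, -1.27079727e-02, -2.32478666e-02]), 'grasp_force': 0.0, 'opening': 0.0853131050029474} 0.019 {'fx': 372.1563229133698, 'fy': 372.1563229133698, 'cx': 316.8854131591248, 'cy': 236.20325126964607, 'mount': array([[-1.05796558e-03, -9.53732549e-01, -3.00654463e-01,
         7.76126686e-02],
       [ 9.99998642e-01, -1.38899927e-03,  8.87296573e-04,
         5.32946195e-04],
       [-1.26385245e-03, -3.00653116e-01,  9.53732723e-01,
        -1.23798723e-01],
       [ 0.00000000e+00,  0.00000000e+00,  0.00000000e+00,
         1.00000000e+00]])}
```

View pics/scene0.png

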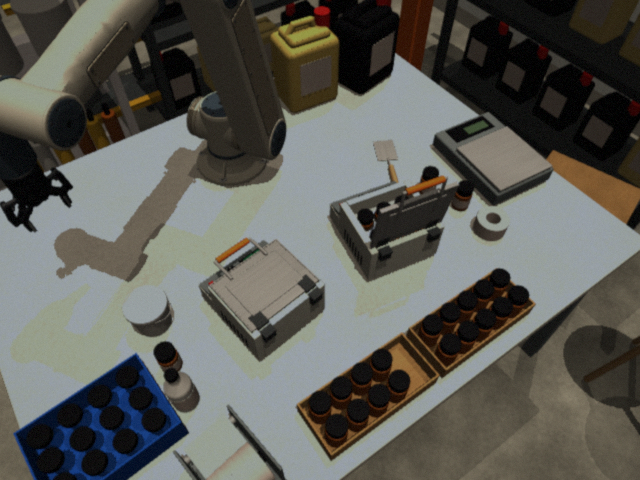

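View pics/top0.png

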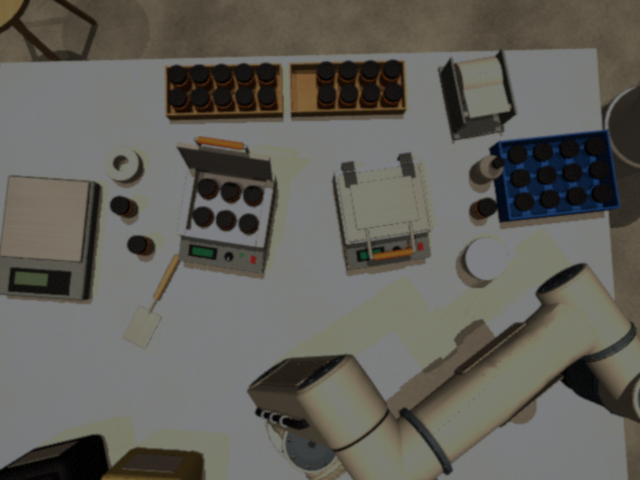

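The scene view shows the open (loaded) warmer's bar near (426,186) and the shut warmer's bar near (235,250). In the top view they are near (221,143) and (391,254). So the loaded warmer is on the left (+y) and the finished one on the right.

```bash
cat >h.py <<'E'
import cv2,numpy as np
def blobs(im,seed,rad=40):
    hsv=cv2.cvtColor(im,cv2.COLOR_RGB2HSV)
    m=cv2.inRange(hsv,(5,150,80),(20,255,255))
    w=np.zeros_like(m); cv2.circle(w,seed,rad,255,-1); m&=w
    c=max(cv2.findContours(m,cv2.RETR_EXTERNAL,cv2.CHAIN_APPROX_NONE)[0],key=cv2.contourArea)
    (cx,cy),(a,b),t=cv2.minAreaRect(c); box=cv2.boxPoints(((cx,cy),(a,b),t))
    e=sorted([((box[i]+box[(i+1)%4])/2) for i in range(4)],key=lambda p:-np.hypot(*(p-[cx,cy])))[:2]
    return np.array([cx,cy]),np.array(sorted(e,key=lambda p:p[0])),(a,b),cv2.contourArea(c)
def ray(m,p):
    R=np.array(m["R"]);d=R.T@np.array([(p[0]-m["cx"])/m["fx"],(p[1]-m["cy"])/m["fy"],1]);o=-R.T@np.array(m["t"])
    return o,d/np.linalg.norm(d)
def plane(m,p,z): o,d=ray(m,p);return o+d*(z-o[2])/d[2]
def tri(m1,p1,m2,p2):
    o1,d1=ray(m1,p1);o2,d2=ray(m2,p2)
    s=np.linalg.lstsq(np.c_[d1,-d2],o2-o1,rcond=None)[0]
    a,b=o1+s[0]*d1,o2+s[1]*d2
    return (a+b)/2,np.linalg.norm(a-b)
E
python3 - <<'E'
from h import *
from rig import r
np.set_printoptions(precision=4,suppress=True)
ms,mt=r.camera_model("scene"),r.camera_model("top")
S=cv2.imread("pics/scene0.png")[:,:,::-1].copy();T=cv2.imread("pics/top0.png")[:,:,::-1].copy()
for n,ss,st,z in(("loaded",(426,186),(221,143),.344),("fin",(235,250),(391,254),.141)):
    s,t=blobs(S,ss),blobs(T,st); print(n,s,t)
    print("tri",tri(ms,s[0],mt,t[0]),"planes",plane(ms,s[0],z),plane(mt,t[0],z))
    for e in (0,1): print(" end",tri(ms,s[1][e],mt,t[1][e]),plane(mt,t[1][e],z))
def pc(p,z): print(p,plane(mt,p,z)[:2])
print("warmer top rear corners etc")
for p in((340,163),(428,163)):pc(p,.141)
print("jars/bottle/tub")
for p,z in(((486,207),.085),((491,168),.16),((486,258),.097),((124,166),.05),((122,206),.085),((139,245),.085)):pc(p,z)
E
```

```text
loaded (array([425.4208, 184.2783]), array([[406.3846, 191.0769],
       [444.457 , 177.4796]], dtype=float32), (7.130331039428711, 40.42763137817383), 224.5) (array([219.5529, 142.6401]), array([[197.2413, 139.359 ],
       [241.8645, 145.9212]], dtype=float32), (45.10313415527344, 6.110747337341309), 216.5)
tri (array([0.6394, 0.1705, 0.3439]), np.float64(0.0006465300718475836)) planes [0.6396 0.1707 0.344 ] [0.6392 0.1702 0.344 ]
 end (array([0.6298, 0.1844, 0.3183]), np.float64(0.08295182855698863)) [0.6473 0.2158 0.344 ]
 end (array([0.6499, 0.1508, 0.3818]), np.float64(0.07933385873312693)) [0.631  0.1246 0.344 ]
fin (array([232.2453, 249.8585]), array([[216.9198, 260.3443],
       [247.5707, 239.3726]], dtype=float32), (5.255904197692871, 37.138824462890625), 161.5) (array([392.552 , 253.8382]), array([[373.2774, 256.8035],
       [411.8266, 250.8728]], dtype=float32), (6.538459300994873, 39.00267028808594), 209.0)
tri (array([ 0.4085, -0.2058,  0.1389]), np.float64(0.0016055907257209621)) planes [ 0.4104 -0.2056  0.141 ] [ 0.4081 -0.2063  0.141 ]
 end (array([ 0.39  , -0.204 ,  0.0783]), np.float64(0.07825081724268576)) [ 0.4024 -0.1603  0.141 ]
 end (array([ 0.4296, -0.2077,  0.2088]), np.float64(0.07423368318518789)) [ 0.4137 -0.2523  0.141 ]
warmer top rear corners etc
(340, 163) [ 0.6295 -0.0893]
(428, 163) [ 0.6235 -0.3008]
jars/bottle/tub
(486, 207) [ 0.5195 -0.452 ]
(491, 168) [ 0.6037 -0.4458]
(486, 258) [ 0.3927 -0.4412]
(124, 166) [0.6551 0.4535]
(122, 206) [0.5483 0.4484]
(139, 245) [0.4507 0.4072]
```

Both bars triangulate at the expected heights (0.344 and 0.139 m). The yaws are about -10° for the loaded warmer and +7° for the finished one. I'll go above the open lid's bar with the tool down.

Emit:
move_arm:
  motion:
    - [[0.005,0.01,0.032],[0,0,2],0.05]
    - [[0.01,0.015,0.032],[0,0,2],0.05]
    - [[0.015,0.02,0.032],[0,0,3],0.05]
    - [[0.015,0.025,0.025],[0,0,3],0.05]
    - [[0.015,0.03,0.02],[0,0,3],0.05]
    - [[0.02,0.03,0.01],[0,0,3],0.05]
    - [[0.02,0.03,0.009],[0,0,3],0.05]
    - [[0.02,0.03,0],[0,0,3],0.05]
    - [[0.02,0.03,0],[0,0,3],0.05]
    - [[0.02,0.03,0],[0,0,3],0.05]
    - [[0.02,0.03,0],[0,0,3],0.05]
    - [[0.02,0.03,0],[0,0,3],0.05]

```text
t: 1.1
eef_pos: [0.3597, -0.2147, 0.4102]
orientation: [-0.43, 0.903, 0.0, -0.0]
force: [0.6, -0.7, 0.7]
opening: 0.0502
grasp_force: 0.0
```

Emit:
move_arm:
  motion:
    - [[0.02,0.03,0],[0,0,3],0.05]
    - [[0.02,0.03,0],[0,0,3],0.05]
    - [[0.02,0.03,0],[0,0,3],0.05]
    - [[0.02,0.03,0],[0,0,3],0.05]
    - [[0.02,0.03,0],[0,0,3],0.05]
    - [[0.02,0.03,0],[0,0,3],0.05]
    - [[0.02,0.03,0],[0,0,3],0.05]
    - [[0.02,0.03,0],[0,0,3],0.05]
    - [[0.02,0.03,0],[0,0,3],0.05]
    - [[0.02,0.03,0],[0,0,2],0.05]
    - [[0.02,0.03,0],[0,0,0],0.05]
    - [[0.02,0.03,0],[0,0,0],0.05]

```text
t: 2.1
eef_pos: [0.5998, 0.1452, 0.4099]
orientation: [-0.642, 0.767, 0.0, -0.0]
force: [0.1, -1.2, 1.2]
opening: 0.05
grasp_force: 0.0
```

```bash
cat >>h.py <<'E'
def wristmodel(r):
    from scipy.spatial.transform import Rotation as Ro
    s=r.sense(); m=dict(r.camera_model("wrist")); A=np.eye(4)
    A[:3,:3]=Ro.from_quat(s["orientation"]).as_matrix();A[:3,3]=s["eef_pos"]
    C=np.linalg.inv(A@m["mount"]); m["R"]=C[:3,:3];m["t"]=C[:3,3]; return m
E
python3 - <<'E'
from h import *
from rig import r
m=wristmodel(r); im=r.camera("wrist"); cv2.imwrite("pics/w1.png",im[:,:,::-1])
R,t=np.array(m["R"]),m["t"]; c=R@np.array([.6394,.1705,.344])+t
p=(m["fx"]*c[0]/c[2]+m["cx"],m["fy"]*c[1]/c[2]+m["cy"]); print("pred",p)
b=blobs(im,(int(p[0]),int(p[1])),200); print(b,plane(m,b[0],.344),[plane(m,e,.344) for e in b[1]])
E
```

```text
pred (np.float64(255.0657609631394), np.float64(317.0254768269511))
(array([255.50923157, 322.1661377 ]), array([[251.44923, 249.08612],
       [259.5692 , 395.24615]], dtype=float32), (146.38540649414062, 25.18338966369629), 2074.5) [0.63990382 0.17380022 0.344     ] [array([0.63196552, 0.12983438, 0.344     ]), array([0.64898045, 0.22407066, 0.344     ])]
```

View pics/w1.png

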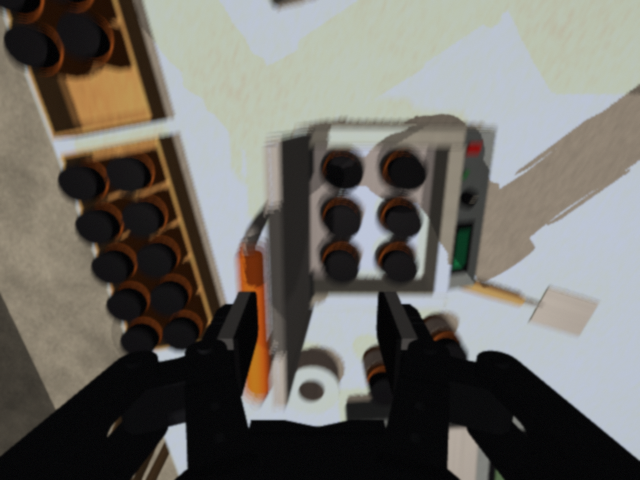

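The wrist picture shows the bar (centre about (255,322)) lying along the finger line direction, and it measures 96 mm long, as it should. That refines the centre to (0.640, 0.174). Next I descend and pinch it.

Emit:
move_arm:
  motion:
    - [[0.02,0.0145,0],[0,0,0],0.05]
    - [[0.02,0.0145,0],[0,0,0],0.05]
    - [[0,0,0],[0,0,0],0.05]
    - [[0,0,-0.016],[0,0,0],0.05]
    - [[0,0,-0.016],[0,0,0],0.05]
    - [[0,0,-0.016],[0,0,0],0.05]
    - [[0,0,-0.016],[0,0,0],0.05]
    - [[0,0,-0.002],[0,0,0],0.05]
    - [[0,0,0],[0,0,0],0.05]
  grip_force: 30

```text
t: 2.9
eef_pos: [0.6388, 0.1723, 0.3432]
orientation: [-0.642, 0.767, 0.0, -0.001]
force: [0.1, 0.1, 0.3]
opening: 0.0499
grasp_force: 0.0
```

Emit:
move_arm:
  motion:
    - [[0,0,0],[0,0,0],0.03]
    - [[0,0,0],[0,0,0],0.02]
    - [[0,0,0],[0,0,0],0.01]
    - [[0,0,0],[0,0,0],0.005]
    - [[0,0,0],[0,0,0],0.005]
    - [[0,0,0],[0,0,0],0.005]
    - [[0,0,0],[0,0,0],0.005]
    - [[0,0,0],[0,0,0],0.005]

```text
t: 3.57
eef_pos: [0.6394, 0.1727, 0.3455]
orientation: [-0.642, 0.767, -0.0, 0.001]
force: [-1.1, 0.9, 6.3]
opening: 0.0151
grasp_force: 29.6
```

```bash
cat >>h.py <<'E'
def arc(angles,psi,L=.205):
    a=np.radians(angles);p=np.radians(psi)
    P=np.c_[-L*np.cos(a)*np.cos(p),-L*np.cos(a)*np.sin(p),L*np.sin(a)]
    P=np.round((P-P[0])*2000)/2000
    for i,d in enumerate(np.diff(P,axis=0)): print(i+1,round(float(angles[i+1]),1),np.round(d,4).tolist())
E
python3 -c "
from h import *
arc(np.r_[np.linspace(97,10,25),np.linspace(10,-1,6)[1:]],-10.1)"
```

```text
1 93.4 [-0.0125, 0.0025, 0.001]
2 89.8 [-0.013, 0.002, 0.0005]
3 86.1 [-0.0125, 0.0025, -0.0005]
4 82.5 [-0.013, 0.002, -0.001]
5 78.9 [-0.0125, 0.0025, -0.0025]
6 75.2 [-0.0125, 0.002, -0.0025]
7 71.6 [-0.012, 0.002, -0.004]
8 68.0 [-0.012, 0.0025, -0.0045]
9 64.4 [-0.012, 0.002, -0.005]
10 60.8 [-0.011, 0.002, -0.006]
11 57.1 [-0.011, 0.002, -0.007]
12 53.5 [-0.0105, 0.002, -0.007]
13 49.9 [-0.01, 0.0015, -0.008]
14 46.2 [-0.0095, 0.0015, -0.009]
15 42.6 [-0.009, 0.002, -0.009]
16 39.0 [-0.0085, 0.0015, -0.01]
17 35.4 [-0.0075, 0.001, -0.0105]
18 31.8 [-0.007, 0.0015, -0.0105]
19 28.1 [-0.0065, 0.001, -0.0115]
20 24.5 [-0.0055, 0.001, -0.0115]
21 20.9 [-0.005, 0.001, -0.012]
22 17.2 [-0.0045, 0.0005, -0.012]
23 13.6 [-0.003, 0.001, -0.0125]
24 10.0 [-0.003, 0.0005, -0.013]
25 7.8 [-0.001, 0.0, -0.0075]
26 5.6 [-0.001, 0.0, -0.008]
27 3.4 [-0.0005, 0.0005, -0.008]
28 1.2 [-0.0005, 0.0, -0.0075]
29 -1.0 [0.0, 0.0, -0.008]
```

Emit:
move_arm:
  motion:
    - [[-0.0125,0.0025,0.001],[0,0,0],0.005]
    - [[-0.013,0.002,0.0005],[0,0,0],0.005]
    - [[-0.0125,0.0025,-0.0005],[0,0,0],0.005]
    - [[-0.013,0.002,-0.001],[0,0,0],0.005]
    - [[-0.0125,0.0025,-0.0025],[0,0,0],0.005]
    - [[-0.0125,0.002,-0.0025],[0,0,0],0.005]

```text
t: 4.07
eef_pos: [0.563, 0.1866, 0.3402]
orientation: [-0.642, 0.767, -0.0, 0.001]
force: [-0.6, 2.6, 1.6]
opening: 0.015
grasp_force: 29.3
```

Emit:
move_arm:
  motion:
    - [[-0.012,0.002,-0.004],[0,0,0],0.005]
    - [[-0.012,0.0025,-0.0045],[0,0,0],0.005]
    - [[-0.012,0.002,-0.005],[0,0,0],0.005]
    - [[-0.011,0.002,-0.006],[0,0,0],0.005]
    - [[-0.011,0.002,-0.007],[0,0,0],0.005]
    - [[-0.0105,0.002,-0.007],[0,0,0],0.005]
    - [[-0.01,0.0015,-0.008],[0,0,0],0.005]
    - [[-0.0095,0.0015,-0.009],[0,0,0],0.005]
    - [[-0.009,0.002,-0.009],[0,0,0],0.005]

```text
t: 4.82
eef_pos: [0.465, 0.2046, 0.2793]
orientation: [-0.642, 0.767, 0.001, 0.0]
force: [0.3, 2.7, -1.8]
opening: 0.0147
grasp_force: 29.2
```

Emit:
move_arm:
  motion:
    - [[-0.0085,0.0015,-0.01],[0,0,0],0.005]
    - [[-0.0075,0.001,-0.0105],[0,0,0],0.005]
    - [[-0.007,0.0015,-0.0105],[0,0,0],0.005]
    - [[-0.0065,0.001,-0.0115],[0,0,0],0.005]
    - [[-0.0055,0.001,-0.0115],[0,0,0],0.005]
    - [[-0.005,0.001,-0.012],[0,0,0],0.005]
    - [[-0.0045,0.0005,-0.012],[0,0,0],0.005]
    - [[-0.003,0.001,-0.0125],[0,0,0],0.005]

```text
t: 5.48
eef_pos: [0.4184, 0.2132, 0.1883]
orientation: [-0.642, 0.767, 0.001, 0.001]
force: [1.2, 3.8, -2.3]
opening: 0.015
grasp_force: 29.5
```

Emit:
move_arm:
  motion:
    - [[-0.0015,0.0005,-0.0065],[0,0,0],0.005]
    - [[-0.0015,0,-0.0065],[0,0,0],0.005]
    - [[-0.001,0,-0.006],[0,0,0],0.005]
    - [[-0.0005,0,-0.006],[0,0,0],0.005]
    - [[-0.001,0,-0.005],[0,0,0],0.005]
    - [[-0.0005,0.0005,-0.005],[0,0,0],0.005]
    - [[0,0,-0.004],[0,0,0],0.005]
    - [[0,0,-0.004],[0,0,0],0.005]
    - [[0,0,0],[0,0,0],0.005]

```text
t: 6.23
eef_pos: [0.4133, 0.2141, 0.1457]
orientation: [-0.642, 0.767, 0.0, 0.001]
force: [1.0, 5.2, -2.7]
opening: 0.015
grasp_force: 29.6
```

Emit:
move_arm:
  motion:
    - [[0,0,-0.002],[0,0,0],0.005]
    - [[0,0,-0.0015],[0,0,0],0.005]
    - [[0,0,-0.0015],[0,0,0],0.005]
    - [[0,0,0],[0,0,0],0.005]

```text
t: 6.57
eef_pos: [0.4133, 0.2141, 0.142]
orientation: [-0.642, 0.767, 0.0, 0.001]
force: [-0.9, 4.4, 1.9]
opening: 0.0151
grasp_force: 30.3
```

Emit:
move_arm:
  motion:
    - [[0,0,-0.001],[0,0,0],0.005]
    - [[0,0,-0.0005],[0,0,0],0.005]
    - [[0,0,0],[0,0,0],0.005]

```text
t: 6.82
eef_pos: [0.4133, 0.2141, 0.1418]
orientation: [-0.642, 0.767, 0.0, 0.002]
force: [-5.5, 3.8, 13.0]
opening: 0.0148
grasp_force: 31.2
```

The lid is resting on its rim: the push rises sharply while z stays put. I'll release it and lift straight up.

Emit:
move_arm:
  motion:
    - [[0,0,0.001],[0,0,0],0.015]
    - [[0,0,0],[0,0,0],0.022]
    - [[0,0,0],[0,0,0],0.03]
    - [[0,0,0],[0,0,0],0.036]
    - [[0,0,0],[0,0,0],0.04]
    - [[0,0,0],[0,0,0],0.04]
    - [[0,0,0.005],[0,0,0],0.04]
    - [[0,0,0.01],[0,0,0],0.04]
    - [[0,0,0.02],[0,0,0],0.04]
    - [[0,0,0.03],[0,0,0],0.04]
    - [[0,0,0.03],[0,0,0],0.04]
    - [[0,0,0.03],[0,0,0],0.04]

```text
t: 7.82
eef_pos: [0.4126, 0.2127, 0.2675]
orientation: [-0.642, 0.767, -0.0, -0.0]
force: [0.3, 1.1, -0.2]
opening: 0.0401
grasp_force: 0.0
```

```bash
python3 - <<'E'
from h import *
from rig import r
ms,mt=r.camera_model("scene"),r.camera_model("top")
S=r.camera("scene");T=r.camera("top"); cv2.imwrite("pics/s2.png",S[:,:,::-1]);cv2.imwrite("pics/t2.png",T[:,:,::-1])
X=np.array([.413,.214,.141])
def proj(m):
    c=np.array(m["R"])@X+m["t"]; return int(m["fx"]*c[0]/c[2]+m["cx"]),int(m["fy"]*c[1]/c[2]+m["cy"])
print(proj(ms),proj(mt)); print(r.sense()["eef_pos"])
try:
    s=blobs(S,proj(ms),25); print(s, plane(ms,s[0],.141))
except Exception as e: print(e)
E
```

```text
(368, 177) (214, 257)
[0.41500311 0.21406125 0.27142026]
(array([367.90002441, 178.70001221]), array([[352.60004, 183.80002],
       [383.2    , 173.6    ]], dtype=float32), (4.427187919616699, 32.25522994995117), 95.0) [0.41470366 0.21046195 0.141     ]
```

View pics/s2.png

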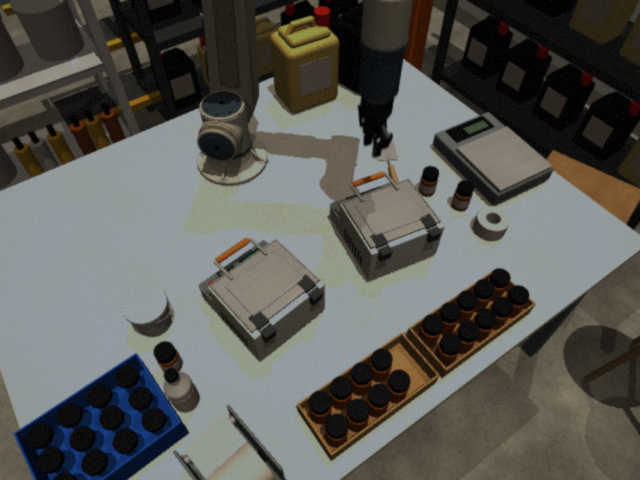

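The picture shows the left lid shut, with its bar at (368,178) where expected. Next I move over the right-hand bar.

Emit:
move_arm:
  motion:
    - [[0,-0.02,0.005],[0,0,1],0.05]
    - [[0,-0.036,0],[0,0,2],0.05]
    - [[0,-0.04,0],[0,0,2],0.05]
    - [[0,-0.04,0],[0,0,2],0.05]
    - [[0,-0.04,0],[0,0,2],0.05]
    - [[0,-0.04,0],[0,0,2],0.05]
    - [[0,-0.04,0],[0,0,2],0.05]
    - [[0,-0.04,0],[0,0,2],0.05]
    - [[0,-0.04,0],[0,0,2],0.05]
    - [[0,-0.036,0],[0,0,0],0.05]
    - [[-0.005,-0.03,0],[0,0,0],0.05]
    - [[0,-0.018,-0.005],[0,0,0],0.05]

```text
t: 8.92
eef_pos: [0.4071, -0.2099, 0.2665]
orientation: [0.747, -0.665, 0.001, 0.0]
force: [-0.1, 0.5, 0.5]
opening: 0.0497
grasp_force: 0.0
```

Emit:
move_arm:
  motion:
    - [[0,0,0],[0,0,0],0.05]
    - [[0,0,0],[0,0,0],0.05]

```text
t: 9.08
eef_pos: [0.4073, -0.2077, 0.2653]
orientation: [0.747, -0.665, -0.001, 0.0]
force: [0.4, 1.1, 0.3]
opening: 0.0496
grasp_force: 0.0
```

```bash
python3 - <<'E'
from h import *
from rig import r
m=wristmodel(r); im=r.camera("wrist"); cv2.imwrite("pics/w2.png",im[:,:,::-1])
R,t=np.array(m["R"]),m["t"]; c=R@np.array([.4095,-.206,.141])+t
p=(m["fx"]*c[0]/c[2]+m["cx"],m["fy"]*c[1]/c[2]+m["cy"]); print("pred",p,r.sense()["eef_pos"])
b=blobs(im,(int(p[0]),int(p[1])),150); print(b,plane(m,b[0],.141),[plane(m,e,.141) for e in b[1]])
E
```

```text
pred (np.float64(312.0921657528905), np.float64(235.26619003474937)) [ 0.40754053 -0.20703301  0.26559909]
(array([313., 200.]), array([[313., 172.],
       [313., 228.]], dtype=float32), (22.0, 56.0), 1084.0) [ 0.41168742 -0.23098418  0.141     ] [array([ 0.41381014, -0.24975322,  0.141     ]), array([ 0.40946425, -0.21132713,  0.141     ])]
```

View pics/w2.png

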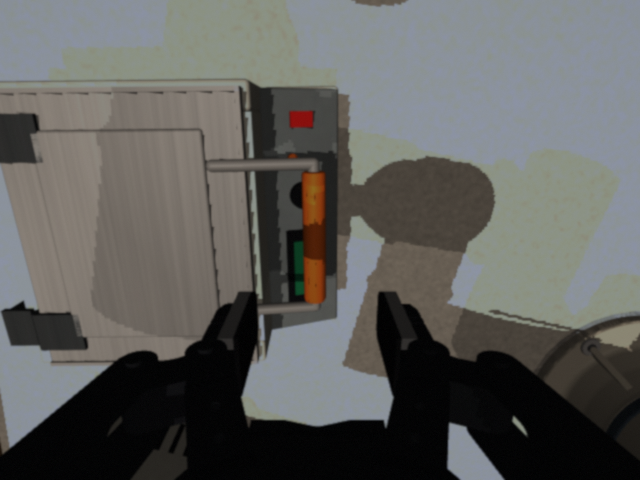

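The picture shows the right-hand bar with its centre near (313,237), against a predicted (312,235), and aligned with the fingers. I'll descend and pinch it.

Emit:
move_arm:
  motion:
    - [[0.0015,0,-0.02],[0,0,0],0.042]
    - [[0,0,-0.03],[0,0,0],0.042]
    - [[0,0,-0.025],[0,0,0],0.042]
    - [[0,0,-0.02],[0,0,0],0.042]
    - [[0,0,-0.015],[0,0,0],0.042]
    - [[0,0,-0.01],[0,0,0],0.042]
    - [[0,0,-0.004],[0,0,0],0.042]
    - [[0,0,0],[0,0,0],0.042]
    - [[0,0,0],[0,0,0],0.042]

```text
t: 9.88
eef_pos: [0.4098, -0.2065, 0.1425]
orientation: [0.748, -0.663, 0.0, -0.0]
force: [0.5, -0.7, -0.1]
opening: 0.042
grasp_force: 0.0
```

Emit:
move_arm:
  motion:
    - [[0,0,0],[0,0,0],0.03]
    - [[0,0,0],[0,0,0],0.02]
    - [[0,0,0],[0,0,0],0.01]
    - [[0,0,0],[0,0,0],0.005]
    - [[0,0,0],[0,0,0],0.005]
    - [[0,0,0],[0,0,0],0.005]
    - [[0,0,0],[0,0,0],0.005]
    - [[0,0,0],[0,0,0],0.005]
  grip_force: 40

```text
t: 10.55
eef_pos: [0.4091, -0.207, 0.1425]
orientation: [0.748, -0.664, 0.0, 0.0]
force: [-3.7, 2.3, 5.9]
opening: 0.0145
grasp_force: 39.1
```

```bash
python3 -c "
from h import *
arc(np.linspace(0,45,18),6.8)"
```

```text
1 2.6 [0.0, 0.0, 0.0095]
2 5.3 [0.001, 0.0, 0.0095]
3 7.9 [0.001, 0.0, 0.0095]
4 10.6 [0.0015, 0.0005, 0.009]
5 13.2 [0.002, 0.0, 0.0095]
6 15.9 [0.0025, 0.0005, 0.009]
7 18.5 [0.0025, 0.0005, 0.009]
8 21.2 [0.003, 0.0, 0.009]
9 23.8 [0.004, 0.0005, 0.009]
10 26.5 [0.004, 0.0005, 0.0085]
11 29.1 [0.004, 0.0005, 0.0085]
12 31.8 [0.005, 0.0005, 0.008]
13 34.4 [0.005, 0.0005, 0.008]
14 37.1 [0.0055, 0.001, 0.0075]
15 39.7 [0.006, 0.0005, 0.0075]
16 42.4 [0.006, 0.001, 0.007]
17 45.0 [0.0065, 0.0005, 0.007]
```

Emit:
move_arm:
  motion:
    - [[0,0,0.0035],[0,0,0],0.005]
    - [[0,0,0.006],[0,0,0],0.005]
    - [[0.001,0,0.0095],[0,0,0],0.005]
    - [[0.001,0,0.0095],[0,0,0],0.005]
    - [[0.0015,0.0005,0.009],[0,0,0],0.005]
    - [[0.002,0,0.0095],[0,0,0],0.005]
    - [[0.0025,0.0005,0.009],[0,0,0],0.005]
    - [[0.0025,0.0005,0.009],[0,0,0],0.005]
    - [[0.003,0,0.009],[0,0,0],0.005]

```text
t: 11.3
eef_pos: [0.4228, -0.2053, 0.2167]
orientation: [0.748, -0.664, -0.0, 0.0]
force: [-0.9, 0.6, -1.9]
opening: 0.0144
grasp_force: 39.2
```

Emit:
move_arm:
  motion:
    - [[0.004,0.0005,0.009],[0,0,0],0.005]
    - [[0.004,0.0005,0.0085],[0,0,0],0.005]
    - [[0.004,0.0005,0.0085],[0,0,0],0.005]
    - [[0.005,0.0005,0.008],[0,0,0],0.005]
    - [[0.005,0.0005,0.008],[0,0,0],0.005]
    - [[0.0055,0.001,0.0075],[0,0,0],0.005]
    - [[0.006,0.0005,0.0075],[0,0,0],0.005]
    - [[0.006,0.001,0.007],[0,0,0],0.005]
    - [[0.0045,0.0005,0.005],[0,0,0],0.005]
    - [[0.002,0,0.002],[0,0,0],0.005]
    - [[0,0,0],[0,0,0],0.005]
    - [[0,0,0],[0,0,0],0.005]

```text
t: 12.3
eef_pos: [0.4685, -0.1994, 0.2875]
orientation: [0.748, -0.664, -0.0, -0.0]
force: [-6.4, 2.7, 2.8]
opening: 0.0146
grasp_force: 39.7
```

```bash
python3 - <<'E'
from h import *
from rig import r
ms,mt=r.camera_model("scene"),r.camera_model("top")
e=r.sense()["eef_pos"]; print(r.sense()["t"],e,r.sense()["force"],np.degrees(np.arcsin((e[2]-.1425)/.205)),np.degrees(np.arccos(1-np.hypot(*(e-[.4091,-.207,.1425])[:2])/.205)))
S=r.camera("scene");T=r.camera("top"); cv2.imwrite("pics/s3.png",S[:,:,::-1]);cv2.imwrite("pics/t3.png",T[:,:,::-1])
def proj(m):
    c=np.array(m["R"])@e+m["t"]; return int(m["fx"]*c[0]/c[2]+m["cx"]),int(m["fy"]*c[1]/c[2]+m["cy"])
for n,m,I in(("s",ms,S),("t",mt,T)):
    try: b=blobs(I,proj(m),35); print(n,proj(m),b,plane(m,b[0],.286))
    except Exception as x: print(n,proj(m),x)
E
```

```text
12.3 [ 0.46853722 -0.1994432   0.28746123] [-6.35960329  2.65287882  2.83506052] 45.00171612366867 44.94960842266105
s (238, 227) (array([228.34614563, 235.26922607]), array([[221.99998, 239.5    ],
       [234.6923 , 231.03845]], dtype=float32), (5.8243513107299805, 15.254255294799805), 62.5) [ 0.47377651 -0.22696669  0.286     ]
t (398, 222) (array([379.5, 228. ]), array([[377., 228.],
       [382., 228.]], dtype=float32), (2.0, 5.0), 8.0) [ 0.45827106 -0.15918547  0.286     ]
```

View pics/s3.png

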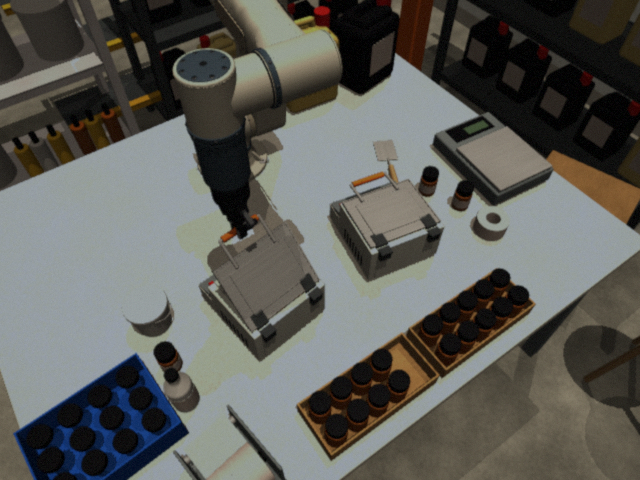

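The picture shows the right-hand lid held by its bar at about (240,228). Both the height and the horizontal shift give 45°. The left lid is still shut and the jars, bottle, tub, label roll and spatula appear undisturbed, so I'm handing in.

```bash
python3 -c "
from rig import r
print(r.hand_in())"
```

```text
the job is handed in; nothing more can be done
None
```

The loaded warmer's lid was lowered gently and rests shut, and the finished warmer's lid is held open at 45° by the arm; the job was handed in at about 12 s of the 58 s allowed.

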